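# Sort the stray sweets and ribbon back into their counter trays

### The arm

A 7-joint arm with a two-finger parallel gripper is mounted at the origin on a cart in front of the work surface, level with it; the furniture and walls round the work are solid. World frame = base frame: x ahead of the robot, y to its left, z up, the work surface at z = 0. Lengths are in mm, angles in rad, forces in N, time in s.
With the tool pointing down it reaches from about 400 to 875 mm from the base axis. Payload 4.4 kg.
Tool frame: the origin (TCP) lies at the very end of the fingers, on their centre line; the grasp point (between the pads) lies 19 mm behind it; x points along the fingers, y is the direction in which the jaws open and shut, and the axes are right-handed (so a half turn about x gives the same grasp; the last joint's range is limited). The gripper opens to 85 mm and grips with 20 to 120 N. Pads are 22 mm wide; open, the fingers measure 114 mm over their backs; the gripper's body (76 mm by 85 mm) begins 54 mm behind the grasp point. The pads swing forward as they close: fully open they stand 13 mm farther back than shut.
Start: joints at [1.175, 0.628, 0.038, 1.517, -0.027, 0.996, -0.02], TCP at [210.533, -614.975, 231.313] pointing down, gripper open.
Joint ranges: [-3.06, 3.06], [-0.37, 2.12], [-1.25, 1.32], [0.18, 2.47], [-1.1, 4.24], [0.23, 1.98], [-2.94, 2.94]. Speed limits (rad/s): [2.57, 2.57, 3.14, 3.14, 3.14, 3.14, 3.14].

### API

Orientations are given as [roll, pitch, yaw] about the fixed x, y, z axes, in that order (R = Rz(yaw) Ry(pitch) Rx(roll)).
In Python, from cell import readout, cams, order gives the robot as it stands. The module is installed in compiled form; this text tells all that it offers.
- The arm moves only by the shell command python3 -m creep 'ROWS'. ROWS is JSON, a list of rows, each a list of 3 entries, a list of its own where there are three numbers: the shift along the tool's x, y, z in units of 10 cm (1.0 is 10 cm), then the turn about the tool's x in units of pi/4 rad (1.0 is pi/4 rad), then the closure, from 0 (fully open) to 1 (shut). In form: [[[x, y, z], spin, gripper], ...]. A call has 1 to 20 rows; each row is the pose to reach, as a shift and turn from the pose commanded when the call began, along the tool's axes at that moment; what a row does not reach only later rows make up. A row lasts 1/10 s, in which the tool goes at most 50 mm and 8.59 degrees, less where a joint would pass 70% of its speed; a pose out of reach is approached as far as the arm can. A call with a number of a shift or a turn outside -1 to 1 is refused whole. A call with a gripper value outside its range is refused whole. The fingers move at their own pace and stop on an object; the grip force is fixed at half the most. Time passes only in rows, so rows that repeat a pose let the fingers close. It gives the time, the measured TCP pose, the force and the opening at its end, in the units of the state.
- readout.read_state(): the state, without advancing time (a new reading comes with each control period).
- cams.get_image(name): name is "scene" or "top"; returns the picture (480x640x3 uint8, blue, green, red); there is no depth.
- cams.get_calibration(name): a dict with "fx", "fy", "cx", "cy" (pixels), "R" (3x3) and "t" (3): a world point X has camera coordinates R X + t. Camera axes: x right, y down, z forward; pixel columns grow to the right and rows downward; lengths in mm; the calibration is good to about 2 mm. A picture is of the moment at which its call begins. get_calibration takes no time and is no camera call.
- order.finish_job(): hands the job in, once; it reports no verdict.
The state is a dict: "clock": time; "qpos": joint angles; "qd": joint speeds; "tau": joint torques, N m; "eef_pos": TCP position; "tool_rot": TCP orientation; "force": force on the tool from outside, world axes, zero at the start; "torque": the same for the moment, N m; "width": finger opening in mm.
Only numpy, scipy, OpenCV 4.12 (cv2) and the standard library are available. Lean on these libraries where they do the work, as an engineer would, in place of code of your own. Each camera call takes 0.05 s, during which the arm holds its last target.

### The job

Two round tins and a ribbon spool lie about on the counter and a gift ballotin stands behind the rail of the little display step. Put each of these four into the tray that already holds a piece of its kind, standing upright (the spool lying flat) on the tray's floor. Leave the pieces already in the trays where they are.

Things in the scene. Friction and masses are not known exactly. Their poses are not given: they have to be found in the camera images.
- tin_small_center (a point): stray round sweet tin with a navy blue body and gold lid, 63 mm diameter, 36 mm high, about 0.14 kg, standing on the counter among the other things. This point is its centre, half-way up (18 mm above its foot), z up.
- tin_large_center (a point): stray round sweet tin with a green body and gold lid, 65 mm diameter, 40 mm high, about 0.14 kg, standing on the counter. This point is its centre, half-way up (20 mm above its foot), z up.
- spool_stray_center (a point): stray ribbon spool with white flanges and gold ribbon, 57 mm diameter, 20 mm high, lying flat on the counter, about 0.035 kg; grasp it across the flanges. This point is its centre, half-way up (10 mm above its underside), z up.
- ballotin_stray_center (a point): stray gold ballotin, 0.12 kg: box 50 (own x, grasp so) x 64 x 52 mm high, plus 20 mm bow (not solid). Point: box centre, 26 mm above its foot, z up. Starts on a fixed step, board 40 mm above the counter. Brass front rail, top 24 mm above the board, about 50 mm from this point towards the robot, parallel to own x; back panel (40 mm above board) as far behind; ends (20 mm) 80 mm either side: lift over.
- tin_tray_floor (a point): wooden tray that already holds the round tin; fixed, one of three equal trays in changing places: outside 250 (own x) x 135 (own y) x 22 mm high, walls 5 mm, inside 240 x 125 mm. Point: centre of the inside floor (5 mm above the counter), z up. The piece in it stands at about own x +80 mm, y 0 (far end); the rest, towards own -x, is empty.
- ballotin_tray_floor (a point): wooden tray that already holds the white ballotin; fixed, one of three equal trays in changing places: outside 250 (own x) x 135 (own y) x 22 mm high, walls 5 mm, inside 240 x 125 mm. Point: centre of the inside floor (5 mm above the counter), z up. The piece in it stands at about own x +80 mm, y 0 (far end); the rest, towards own -x, is empty.
- spool_tray_floor (a point): wooden tray that already holds the red ribbon spool; fixed, one of three equal trays in changing places: outside 250 (own x) x 135 (own y) x 22 mm high, walls 5 mm, inside 240 x 125 mm. Point: centre of the inside floor (5 mm above the counter), z up. The piece in it stands at about own x +80 mm, y 0 (far end); the rest, towards own -x, is empty.
- tin_shown_center (a point): the red-bodied, gold-lidded round tin (69 mm diameter, 42 mm high) that already stands in its tray; loose, must stay as it is. This point is its centre, half-way up, z up.
- ballotin_shown_center (a point): the white ballotin with a red bow (box 50 mm along its own x, 64 mm along own y, 52 mm high; own x lies across the tray) that already stands in its tray; loose, must stay as it is. This point is its centre, half-way up, z up.
- spool_shown_center (a point): the ribbon spool with white flanges and red ribbon (63 mm diameter, 24 mm high) that already stands in its tray; loose, must stay as it is. This point is its centre, half-way up, z up.
Mind the look-alikes: they are no part of the job. Leave any black or turquoise look-alike of the part that bears tin_small_center alone.

How it is judged:
By the outcome, as a careful person would: the job done as asked, in the order asked, and still so for the second after the job is handed in, with the robot touching nothing.
It also fails if it takes over 120 s, if anything falls off the work surface, if the arm or the gripper's body presses on something with over 40 N, if the wrist force passes 120 N, or if a joint passes its speed limit or range.

## Working session

There is one attempt and no reset: what is moved stays moved. The work goes in short steps, Python scripts to look and compute and a shell command to move; the robot and the scene stay as the last step left them, time stands still between calls to the robot, and variables do not carry over. Pictures are saved under pics/ and viewed, and the job is handed in when it is done.

```bash
mkdir -p pics; python3 - <<'E'
from cell import readout,cams
import cv2
print(readout.read_state())
for n in("scene","top"):
    cv2.imwrite(f"pics/{n}0.png",cams.get_image(n)); print(n,cams.get_calibration(n))
E
```

```text
{'clock': 0.0, 'qpos': array([ 1.17519868,  0.62935066,  0.03845572,  1.51838854, -0.02701116,
        0.99631125, -0.01998401]), 'qd': array([-0.00017307,  0.00048793,  0.00034896, -0.00151493, -0.00035923,
        0.00063488, -0.00069574]), 'tau': array([ 1.08275068e-03, -5.63416207e+01,  1.22629914e+00, -1.93453950e+01,
        1.09838747e-02,  1.06246263e-02, -2.31160362e-05]), 'eef_pos': array([ 210.31789706, -614.35541097,  230.3798465 ]), 'tool_rot': array([-1.55784397,  1.56885691,  1.91354464]), 'force': array([0.47547322, 0.45576246, 0.35542714]), 'torque': array([-0.03465545, -0.00452479,  0.00655277]), 'width': 85.12241096558432}
scene {'fx': 592.9235015403124, 'fy': 592.9235015403124, 'cx': 327.2474540809318, 'cy': 236.50995587388653, 'R': array([[ 0.71261338, -0.70152171, -0.00703229],
       [-0.34603106, -0.34274709, -0.87337674],
       [ 0.61028245,  0.62481335, -0.48699447]]), 't': array([-548.17856819,  194.1980588 , 1329.12981699])}
top {'fx': 448.85458544554547, 'fy': 448.85458544554547, 'cx': 325.90413715831977, 'cy': 239.77048612078391, 'R': array([[ 3.39567548e-03, -9.99993842e-01,  8.85990768e-04],
       [-9.79009422e-01, -3.50497137e-03, -2.03784854e-01],
       [ 2.03786704e-01, -1.75406080e-04, -9.79015295e-01]]), 't': array([-242.95704978,  533.66763672, 1052.99850307])}
```

View pics/scene0.png

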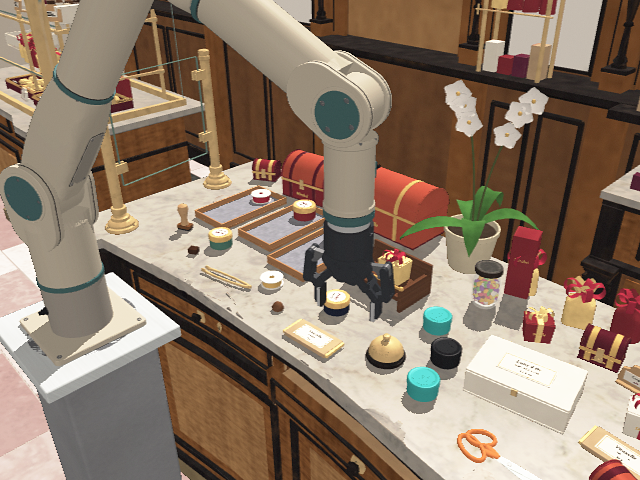

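View pics/top0.png

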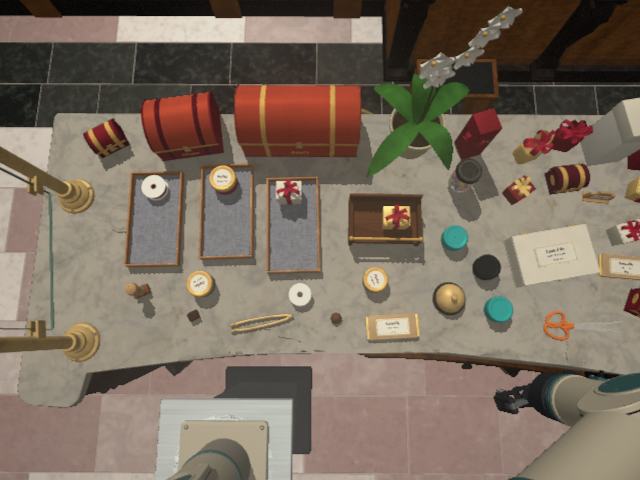

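The scene shows a gold-and-navy tin at scene (337,300)/top (376,279), a green tin at scene (220,237)/top (200,284), a spool at top (300,295), and the gold ballotin on its step at top (397,217). From left to right the trays are spool (155,220), tin (228,212) and ballotin (294,225).

Things that could be taken for the small tin: navy (376,279), turquoise (455,237) and (499,309), black (487,267), and green (200,284), which is the large tin. By the description I choose (376,279). Next is a close crop to check.

```bash
python3 - <<'E'
import cv2,numpy as np
t=cv2.imread("pics/top0.png");s=cv2.imread("pics/scene0.png")
cv2.imwrite("pics/c1.png",cv2.resize(t[155:355,115:435],None,fx=2.5,fy=2.5,interpolation=cv2.INTER_CUBIC))
cv2.imwrite("pics/c2.png",cv2.resize(s[170:350,180:450],None,fx=2.9,fy=2.9,interpolation=cv2.INTER_CUBIC))
E
```

```text
(no output)
```

View pics/c1.png

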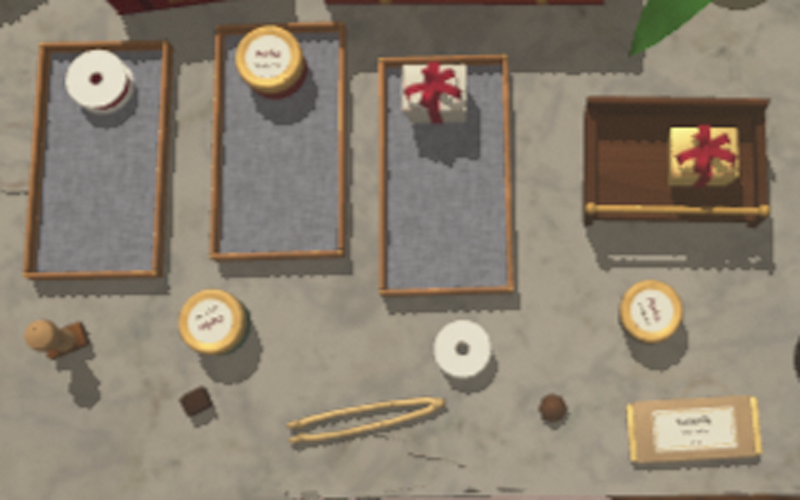

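View pics/c2.png

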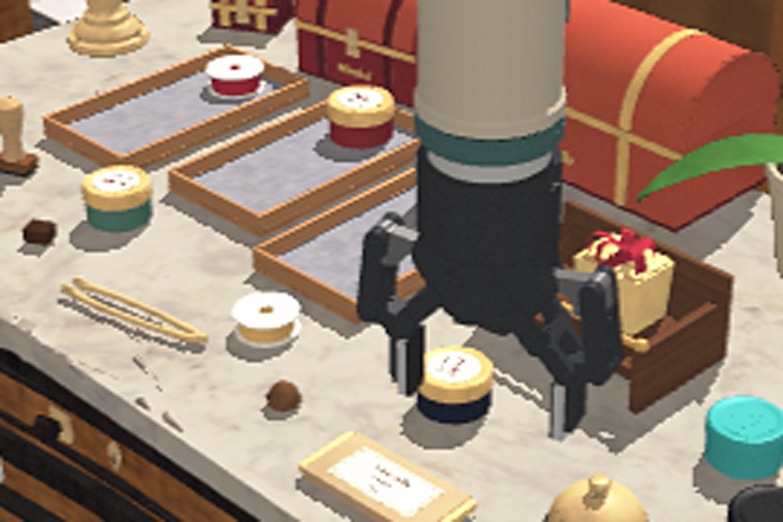

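The crop confirms the navy body with a gold lid at top (376,279). The spool has gold ribbon and white flanges. Now I'll measure everything.

```bash
cat > h.py <<'E'
import cv2,numpy as np
from cell import readout,cams
C={n:cams.get_calibration(n) for n in("top","scene")}
def ray(n,u,v,z):
    c=C[n];R=np.array(c["R"]);t=np.array(c["t"])
    o=-R.T@t;d=R.T@np.array([(u-c["cx"])/c["fx"],(v-c["cy"])/c["fy"],1])
    return o+d*(z-o[2])/d[2]
def proj(n,X):
    c=C[n];p=np.array(c["R"])@np.array(X,float)+c["t"];return c["fx"]*p[0]/p[2]+c["cx"],c["fy"]*p[1]/p[2]+c["cy"]
def blob(m,box):
    x0,y0,x1,y1=box;k=np.zeros_like(m);k[y0:y1,x0:x1]=m[y0:y1,x0:x1]
    cs,_=cv2.findContours(k,cv2.RETR_EXTERNAL,cv2.CHAIN_APPROX_NONE)
    return max(cs,key=cv2.contourArea)
def delta(tx,ty,tz=None):
    s=readout.read_state();p=s["eef_pos"];from scipy.spatial.transform import Rotation as Q
    R=Q.from_euler("xyz",s["tool_rot"]).as_matrix()
    d=np.array([tx,ty,p[2] if tz is None else tz])-p
    return (R.T@d/100).round(3),p.round(1),s["tool_rot"].round(3),R.round(3).tolist()
E
python3 - <<'E'
from h import *
t=cv2.imread("pics/top0.png");hsv=cv2.cvtColor(t,cv2.COLOR_BGR2HSV)
H,S,V=cv2.split(hsv)
gold=((H>12)&(H<35)&(S>110)&(V>130)).astype(np.uint8)*255
white=((S<40)&(V>185)).astype(np.uint8)*255
gr=((H>100)&(H<135)&(S>15)&(V>70)&(V<180)).astype(np.uint8)*255
for nm,m,box,z in [("small",gold,(355,262,395,300),36),("large",gold,(182,266,220,303),40),("shown",gold,(205,160,242,195),47),
  ("spool",white,(285,280,318,312),20),("sp_shown",white,(138,172,172,203),29),("ball",gold,(378,203,415,232),92),("ballshown",white,(270,170,305,208),57)]:
    c=blob(m,box);e=cv2.fitEllipse(cv2.convexHull(c));r=cv2.minAreaRect(c)
    x,y,w,h=cv2.boundingRect(c)
    print(nm,np.round(e[0],1),np.round(e[1],1),ray("top",*e[0],z).round(1),"rect",[np.round(q,1) for q in r], ray("top",*r[0],z).round(1),(x,y,w,h))
cv2.imwrite("pics/m.png",np.hstack([gold,white])[:, ::2])
# tray walls
wood=((H>5)&(H<20)&(S>90)&(V>90)).astype(np.uint8)*255
for nm,box in [("L",(118,160,190,275)),("M",(193,155,262,268)),("R",(258,165,330,283))]:
    c=blob(wood,box);r=cv2.minAreaRect(c);b=cv2.boxPoints(r)
    print(nm,np.round(b,1).tolist(),[ray("top",*q,22)[:2].round(0).tolist() for q in b],ray("top",*r[0],22).round(1))
E
```

```text
small [375.  279.1] [24.3 24.5] [ 439.9 -362.7   36. ] rect [array([375., 279.]), array([24., 24.]), np.float64(90.0)] [ 440.  -362.6   36. ] (363, 267, 25, 25)
large [199. 283.] [24.3 26.2] [428.1  69.8  40. ] rect [array([199., 283.]), array([24., 24.]), np.float64(90.0)] [428.2  69.8  40. ] (187, 271, 25, 25)
shown [221.9 177.3] [24.7 26.4] [698.5  25.7  47. ] rect [array([222., 177.]), array([24., 26.]), np.float64(90.0)] [699.4  25.6  47. ] (209, 165, 27, 25)
spool [299.5 293.8] [22.1 22.9] [ 404.3 -175.9   20. ] rect [array([299.5, 294. ]), array([22., 21.]), np.float64(90.0)] [ 403.9 -175.9   20. ] (289, 283, 22, 23)
sp_shown [153.6 185.8] [21.3 26.3] [681.3 206.   29. ] rect [array([153.3, 185.8]), array([21.2, 23.3]), np.float64(45.0)] [681.4 206.9  29. ] (141, 175, 27, 23)
ball [387.4 214.1] [14.8 23.7] [ 590.7 -389.2   92. ] rect [array([388.5, 215.5]), array([19., 11.]), np.float64(90.0)] [ 587.2 -391.9   92. ] (383, 206, 12, 20)
ballshown [279.4 182.8] [2.2 5.9] [ 680.9 -122.8   57. ] rect [array([280., 183.]), array([2., 4.]), np.float64(90.0)] [ 680.4 -124.4   57. ] (278, 182, 5, 3)
L [[123.5999984741211, 265.79998779296875], [129.39999389648438, 168.0], [183.10000610351562, 171.10000610351562], [177.3000030517578, 269.0]] [[473.0, 267.0], [732.0, 277.0], [724.0, 135.0], [465.0, 132.0]] [595.7 202.3  22. ]
M [[199.0, 258.0], [199.0, 163.0], [252.0, 163.0], [252.0, 258.0]] [[493.0, 79.0], [747.0, 94.0], [748.0, -45.0], [494.0, -55.0]] [617.6  18.   22. ]
R [[264.70001220703125, 177.3000030517578], [317.79998779296875, 176.0], [320.1000061035156, 271.79998779296875], [267.0, 273.0]] [[708.0, -80.0], [712.0, -219.0], [459.0, -227.0], [456.0, -94.0]] [ 581.  -155.1   22. ]
```

```bash
python3 - <<'E'
from h import *
t=cv2.imread("pics/top0.png")
cv2.imwrite("pics/c3.png",cv2.resize(t[185:255,340:430],None,fx=8,fy=8,interpolation=cv2.INTER_CUBIC))
cv2.imwrite("pics/c4.png",cv2.resize(t[155:280,118:330],None,fx=3.7,fy=3.7,interpolation=cv2.INTER_CUBIC))
s=readout.read_state();print(delta(440,-363,100))
print(proj("scene",(440,-363,36)),proj("scene",(428,70,40)),proj("scene",(404,-176,20)))
E
```

```text
(array([ 1.308, -1.632, -2.987]), array([ 210.4, -614.4,  230.5]), array([-1.575,  1.569,  1.897]), [[-0.001, 0.324, -0.946], [0.002, -0.946, -0.324], [-1.0, -0.002, -0.0]])
(np.float64(335.90945607689844), np.float64(295.62202581318064)) (np.float64(219.80805182358552), np.float64(231.79818701962972)) (np.float64(271.4744634888861), np.float64(276.1165162246179))
```

View pics/c3.png

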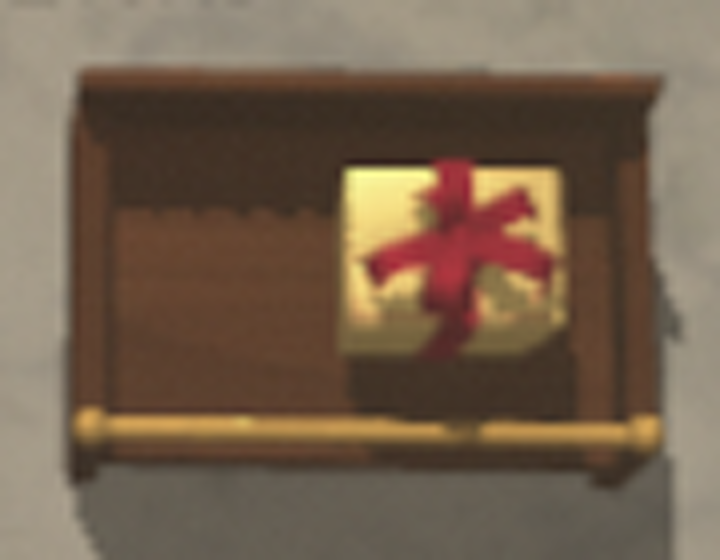

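View pics/c4.png

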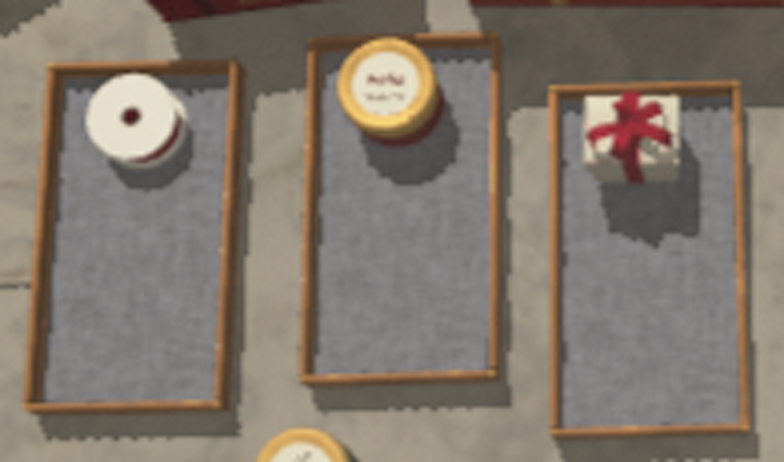

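```bash
python3 - <<'E'
from h import *
T={"L":[(27,408),(222,405),(49,66),(240,63)],"M":[(302,381),(497,375),(311,38),(499,35)],"R":[(552,433),(749,429),(550,88),(740,83)]}
for k,v in T.items():
    P=np.array([ray("top",a/3.7+118,b/3.7+155,22)[:2] for a,b in v])
    c=P.mean(0);ax=(P[2:].mean(0)-P[:2].mean(0));ay=(P[[0,2]].mean(0)-P[[1,3]].mean(0))
    print(k,P.round(0).tolist(),c.round(1),np.hypot(*ax).round(),np.hypot(*ay).round(),"yaw from x",np.degrees(np.arctan2(ax[1],ax[0])).round(1),"ay",np.degrees(np.arctan2(-ay[0],ay[1])).round(1))
B=[(345,168),(560,168),(565,325),(340,325)]
print([ray("top",a/8+340,b/8+185,92)[:2].round(0).tolist() for a,b in B])
print("rail",[ray("top",a/8+340,b/8+185,64)[:2].round(0).tolist() for a,b in [(90,426),(645,434)]])
print("panel top",[ray("top",a/8+340,b/8+185,80)[:2].round(0).tolist() for a,b in [(80,75),(660,80)]])
s=cv2.imread("pics/scene0.png")
cv2.imwrite("pics/c5.png",cv2.resize(s[235:315,340:440],None,fx=7,fy=7,interpolation=cv2.INTER_CUBIC))
E
```

```text
L [[474.0, 263.0], [477.0, 131.0], [719.0, 270.0], [722.0, 135.0]] [597.9 199.7] 245.0 134.0 yaw from x 1.4 ay 1.1
M [[493.0, 77.0], [498.0, -56.0], [741.0, 86.0], [743.0, -48.0]] [618.9  14.9] 247.0 133.0 yaw from x 1.9 ay 1.6
R [[458.0, -94.0], [461.0, -228.0], [704.0, -85.0], [708.0, -220.0]] [ 583.  -156.8] 246.0 134.0 yaw from x 1.9 ay 1.6
[[611.0, -379.0], [611.0, -445.0], [562.0, -444.0], [562.0, -377.0]]
rail [[537.0, -303.0], [535.0, -473.0]]
panel top [[644.0, -300.0], [643.0, -479.0]]
```

View pics/c5.png

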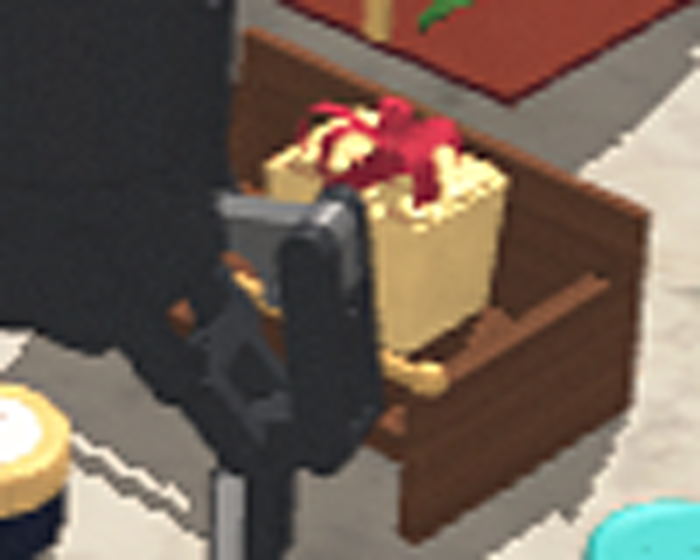

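```bash
python3 -m creep '[[[0,-0.5,-0.5],0.19,0],[[0,-1,-1],0.38,0],[[0,-1,-1],0.38,0],[[0,-1,-1],0.38,0]]'; python3 -c "
from h import *
print(delta(440,-363,100))"
```

```text
clock: 0.5
eef_pos: [276.9, -481.4, 230.9]
tool_rot: [-1.831, 1.565, 1.35]
force: [0.4, 0.0, 0.3]
width: 85.4
(array([ 1.318, -1.111, -1.675]), array([ 276.9, -481.4,  230.9]), array([-1.831,  1.565,  1.35 ]), [[0.001, 0.04, -0.999], [0.006, -0.999, -0.04], [-1.0, -0.006, -0.002]])
```

```bash
python3 -m creep '[[[0,-0.5,-0.5],0,0],[[0,-1,-1],0,0],[[0,-1,-1],0,0]]';  python3 -m creep '[[[0.3,-0.1,-0.35],0,0],[[0.6,-0.11,-0.68],0,0],[[0.9,-0.11,-0.68],0,0],[[0.9,-0.11,-0.68],0,0],[[0.9,-0.11,-0.68],0,0]]';python3 -c "
from h import *
print(delta(440,-363,6))
cv2.imwrite('pics/a1.png',cams.get_image('scene')[150:350,200:480].repeat(2,0).repeat(2,1))"
```

```text
clock: 0.8
eef_pos: [371.0, -383.4, 231.2]
tool_rot: [-2.228, 1.57, 0.946]
force: [1.2, -1.2, 0.1]
width: 85.2
clock: 1.3
eef_pos: [436.1, -372.5, 141.2]
tool_rot: [-0.218, 1.569, 2.954]
force: [-0.0, -0.3, 0.3]
width: 85.4
(array([ 1.352, -0.093, -0.045]), array([ 436.1, -372.5,  141.2]), array([-0.218,  1.569,  2.954]), [[-0.002, 0.03, -1.0], [0.0, -1.0, -0.03], [-1.0, -0.0, 0.002]])
```

View pics/a1.png

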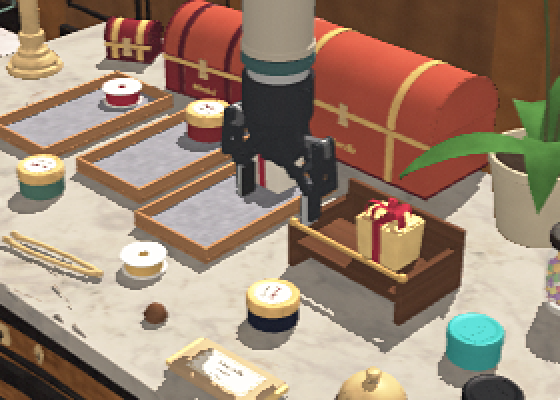

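The navy tin is in the scene crop at (273,305), with the gripper over it and open. Now I'll descend.

```bash
python3 -m creep '[[[0.3,-0.1,-0.05],0,0],[[0.6,-0.1,-0.05],0,0],[[0.9,-0.1,-0.05],0,0],[[0.9,-0.1,-0.05],0,0],[[0.9,-0.1,-0.05],0,0]]';python3 -c "
from h import *
print(delta(440,-363,6))
cv2.imwrite('pics/a2.png',cams.get_image('scene')[210:350,240:440].repeat(3,0).repeat(3,1))"
```

```text
clock: 1.85
eef_pos: [442.0, -362.9, 52.9]
tool_rot: [2.278, 1.569, -0.833]
force: [-0.1, -0.3, 0.6]
width: 85.5
(array([ 0.469, -0.   ,  0.021]), array([ 442. , -362.9,   52.9]), array([ 2.278,  1.569, -0.833]), [[0.001, 0.03, -1.0], [-0.001, -1.0, -0.03], [-1.0, 0.001, -0.001]])
```

View pics/a2.png

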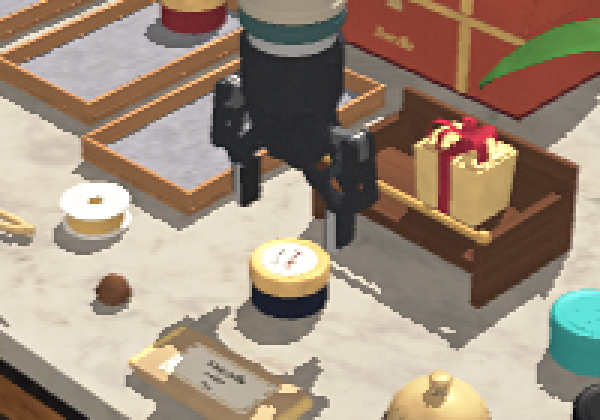

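The finger tips in that crop average to scene (338,284), which puts them at about z=66. So when open, the tips stand about 13 mm behind the nominal TCP, as stated. The gripper is centred, so I'll go down and grip.

```bash
python3 -m creep '[[[0.25,0,0.02],0,0],[[0.5,0,0.02],0,0],[[0.5,0,0.02],0,0],[[0.5,0,0.02],0,0],[[0.5,0,0.02],0,1],[[0.5,0,0.02],0,1],[[0.5,0,0.02],0,1],[[0.5,0,0.02],0,1],[[0.5,0,0.02],0,1],[[0.5,0,0.02],0,1],[[0.5,0,0.02],0,1],[[0.5,0,0.02],0,1]]'
python3 -m creep '[[[-0.3,0,0],0,1],[[-0.6,0,0],0,1],[[-1,0,0],0,1],[[-1,0,0],0,1]]'
python3 -c "
from h import *
a=np.radians(1.7);print(delta(619-80,15-80*np.sin(a),110))
cv2.imwrite('pics/a3.png',cams.get_image('scene')[170:350,200:440].repeat(3,0).repeat(3,1))"
```

```text
clock: 3.1
eef_pos: [441.0, -362.6, 3.4]
tool_rot: [2.448, 1.568, -0.662]
force: [-1.5, 0.7, 7.2]
width: 61.0
clock: 3.5
eef_pos: [443.0, -364.3, 107.0]
tool_rot: [2.451, 1.56, -0.66]
force: [1.0, 0.5, -1.5]
width: 60.8
(array([-0.046, -3.737, -1.078]), array([ 443. , -364.3,  107. ]), array([ 2.451,  1.56 , -0.66 ]), [[0.009, 0.031, -0.999], [-0.007, -0.999, -0.031], [-1.0, 0.007, -0.008]])
```

View pics/a3.png

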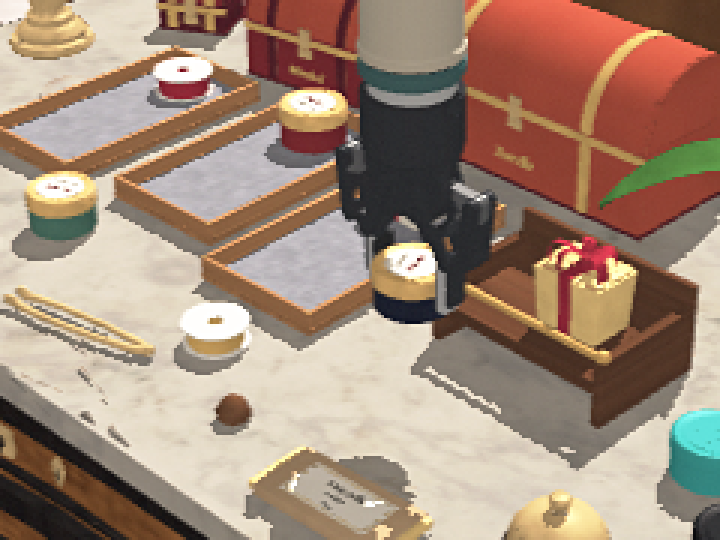

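The navy tin is held at crop (408,285) and clear of the counter. I'm carrying it to the middle tray at (612,15).

```bash
python3 -m creep '[[[-0.2,-0.45,-0.2],0,1],[[-0.2,-0.95,-0.42],0,1],[[-0.2,-0.95,-0.42],0,1]]'; python3 -m creep '[[[0,-0.45,-0.2],0,1],[[0,-0.95,-0.42],0,1],[[0,-0.95,-0.42],0,1]]';python3 -m creep '[[[0,-0.45,-0.2],0,1],[[0,-0.95,-0.42],0,1],[[0,-0.95,-0.42],0,1]]';python3 -m creep '[[[0,-0.45,-0.2],0,1],[[0,-0.9,-0.37],0,1],[[0,-0.9,-0.37],0,1],[[0,-0.9,-0.37],0,1],[[0,-0.9,-0.37],0,1]]'
python3 -c "
from h import *
print(delta(612,15,8))"
```

```text
clock: 3.85
eef_pos: [481.7, -257.5, 121.1]
tool_rot: [-1.786, 1.565, 1.396]
force: [0.1, 0.2, -1.0]
width: 61.3
clock: 4.15
eef_pos: [520.3, -160.0, 120.4]
tool_rot: [-1.62, 1.565, 1.565]
force: [0.9, -0.1, -1.3]
width: 60.7
clock: 4.45
eef_pos: [559.0, -63.6, 120.4]
tool_rot: [-1.731, 1.565, 1.454]
force: [0.1, 0.0, -0.4]
width: 61.1
clock: 4.95
eef_pos: [590.1, 16.8, 120.7]
tool_rot: [0.538, 1.569, -2.573]
force: [0.7, -0.4, -1.9]
width: 60.8
(array([ 1.127,  0.024, -0.22 ]), array([590.1,  16.8, 120.7]), array([ 0.538,  1.569, -2.573]), [[-0.002, 0.03, -1.0], [-0.001, -1.0, -0.03], [-1.0, 0.001, 0.002]])
```

```bash
python3 -m creep '[[[0,0.02,-0.22],0,1],[[0.35,0.02,-0.22],0,1],[[0.65,0.02,-0.22],0,1],[[0.9,0.02,-0.22],0,1],[[0.9,0.02,-0.22],0,1],[[0.9,0.02,-0.22],0,1]]'
python3 -c "
from h import *
print(delta(612,15,8.5))
cv2.imwrite('pics/a4.png',cams.get_image('scene')[150:310,180:400].repeat(3,0).repeat(3,1))"
```

```text
clock: 5.55
eef_pos: [612.8, 15.2, 31.4]
tool_rot: [0.746, 1.57, -2.367]
force: [0.1, 0.9, -0.3]
width: 60.9
(array([0.229, 0.002, 0.008]), array([612.8,  15.2,  31.4]), array([ 0.746,  1.57 , -2.367]), [[-0.001, 0.029, -1.0], [-0.001, -1.0, -0.029], [-1.0, 0.001, 0.001]])
```

View pics/a4.png

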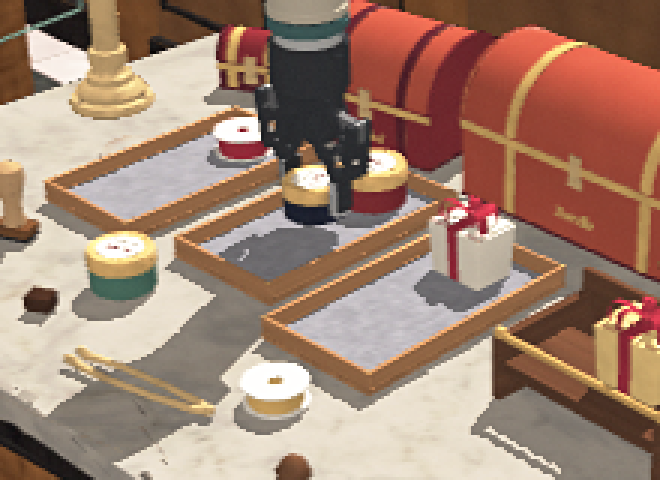

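The navy tin is above the middle tray at crop (307,195), clear of the red tin. Lowering and releasing.

```bash
python3 -m creep '[[[0.12,0,0],0,1],[[0.2,0,0],0,1],[[0.225,0,0],0,1],[[0.225,0,0],0,1],[[0.225,0,0],0,1],[[0.225,0,0],0,0.13],[[0.225,0,0],0,0.13],[[0.225,0,0],0,0.13],[[0.225,0,0],0,0.13],[[0.225,0,0],0,0.13]]'
python3 -m creep '[[[-0.2,0,0],0,0.13],[[-0.5,0,0],0,0.13],[[-1,0,0],0,0.13],[[-1,0,0],0,0]]'
python3 -c "
from h import *
print(delta(428,70,120))
cv2.imwrite('pics/a5.png',cams.get_image('scene')[150:310,180:400].repeat(3,0).repeat(3,1))"
```

```text
clock: 6.6
eef_pos: [613.2, 17.0, 8.9]
tool_rot: [-3.042, 1.571, 0.131]
force: [0.4, 0.3, 0.4]
width: 74.6
clock: 7.0
eef_pos: [617.8, 16.7, 115.0]
tool_rot: [3.133, 1.559, 0.023]
force: [1.3, -0.0, 0.6]
width: 85.3
(array([-0.072, -0.592,  1.879]), array([617.8,  16.7, 115. ]), array([3.133, 1.559, 0.023]), [[0.012, 0.031, -0.999], [0.0, -1.0, -0.031], [-1.0, 0.0, -0.012]])
```

View pics/a5.png

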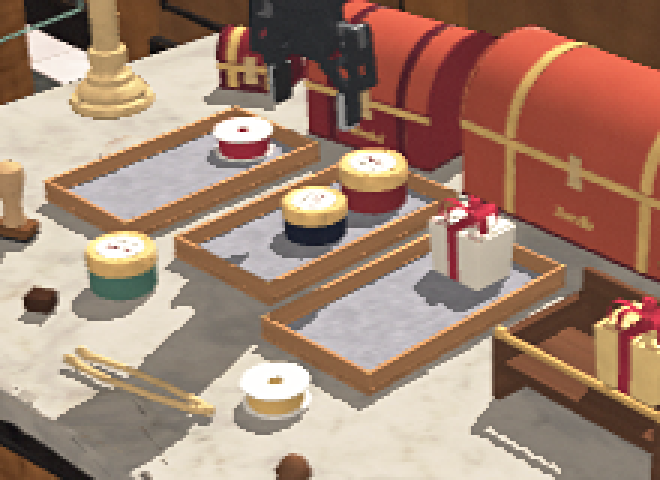

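The navy tin stands in the tray at crop (315,215), next to the red one. Next is the green tin.

```bash
python3 -m creep '[[[0,-0.3,0.5],0,0],[[0,-0.3,1],0,0],[[0,-0.3,1],0,0]]'; python3 -m creep '[[[0,-0.24,0.45],0,0],[[0,-0.24,0.88],0,0],[[0,-0.24,0.88],0,0],[[0,-0.24,0.88],0,0]]'
python3 -c "
from h import *
print(delta(428,70,5))"
```

```text
clock: 7.35
eef_pos: [502.4, 44.4, 107.1]
tool_rot: [-0.027, 1.557, -3.135]
force: [0.2, -0.2, -0.2]
width: 85.1
clock: 7.75
eef_pos: [422.7, 64.9, 108.5]
tool_rot: [0.246, 1.57, -2.864]
force: [0.9, 1.3, 0.6]
width: 85.7
(array([ 1.035, -0.049, -0.056]), array([422.7,  64.9, 108.5]), array([ 0.246,  1.57 , -2.864]), [[-0.001, 0.032, -0.999], [-0.0, -0.999, -0.032], [-1.0, 0.0, 0.001]])
```

```bash
python3 -m creep '[[[0.2,-0.05,-0.06],0,0],[[0.4,-0.05,-0.06],0,0],[[0.4,-0.05,-0.06],0,0],[[0.4,-0.05,-0.06],0,0]]'
python3 -c "
from h import *
print(delta(428,70,5))
cv2.imwrite('pics/a6.png',cams.get_image('scene')[170:300,160:330].repeat(4,0).repeat(4,1))
cv2.imwrite('pics/a6t.png',cams.get_image('top')[155:335,120:320].repeat(3,0).repeat(3,1))"
```

```text
clock: 8.15
eef_pos: [430.1, 69.8, 68.5]
tool_rot: [0.859, 1.57, -2.252]
force: [-0.2, -0.6, 0.2]
width: 85.3
(array([ 0.635, -0.003,  0.02 ]), array([430.1,  69.8,  68.5]), array([ 0.859,  1.57 , -2.252]), [[-0.0, 0.03, -1.0], [-0.0, -1.0, -0.03], [-1.0, 0.0, 0.0]])
```

View pics/a6.png

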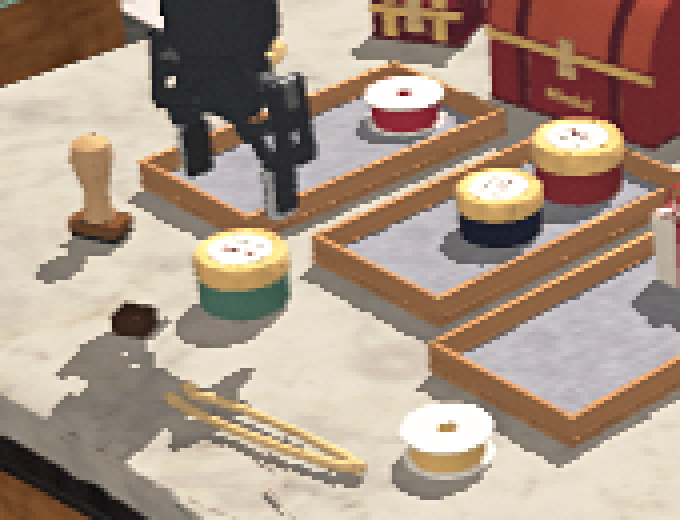

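View pics/a6t.png

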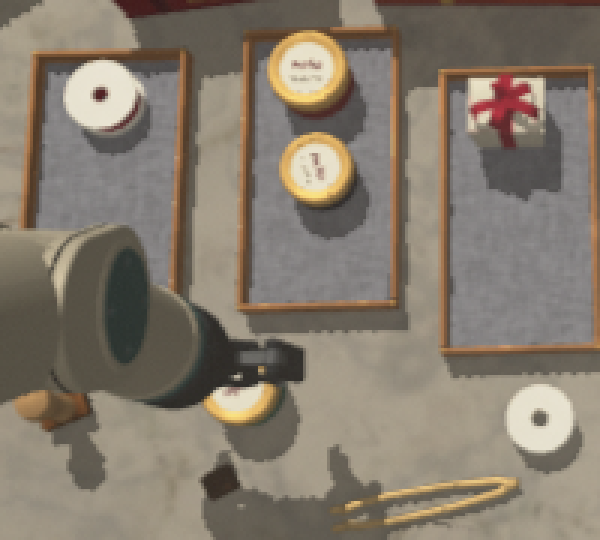

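The green tin is at crop (243,270), with the open finger tips centred above it. Descending, gripping and lifting.

```bash
python3 -m creep '[[[0.3,0,0.02],0,0],[[0.55,0,0.02],0,0],[[0.65,0,0.02],0,0],[[0.65,0,0.02],0,0],[[0.65,0,0.02],0,1],[[0.65,0,0.02],0,1],[[0.65,0,0.02],0,1],[[0.65,0,0.02],0,1],[[0.65,0,0.02],0,1],[[0.65,0,0.02],0,1],[[0.65,0,0.02],0,1]]'
python3 -m creep '[[[-0.3,0,0],0,1],[[-0.6,0,0],0,1],[[-0.9,0,0],0,1],[[-0.9,0,0],0,1]]'
python3 -c "
from h import *
print(delta(539,13,8.5))"
```

```text
clock: 9.35
eef_pos: [429.8, 70.8, 6.4]
tool_rot: [-0.264, 1.568, 2.907]
force: [0.8, 0.0, 7.2]
width: 62.9
clock: 9.75
eef_pos: [431.3, 70.6, 98.3]
tool_rot: [3.139, 1.569, 0.028]
force: [-0.3, -0.1, -1.2]
width: 63.0
(array([ 0.899,  0.609, -1.057]), array([431.3,  70.6,  98.3]), array([3.139, 1.569, 0.028]), [[0.001, 0.031, -1.0], [0.0, -1.0, -0.031], [-1.0, 0.0, -0.001]])
```

```bash
python3 -m creep '[[[0,0.3,-0.5],0,1],[[0,0.6,-1],0,1],[[0,0.61,-1],0,1],[[0,0.61,-1],0,1]]';python3 -m creep '[[[0.2,0,-0.07],0,1],[[0.4,0,-0.07],0,1],[[0.6,0,-0.07],0,1],[[0.65,0,-0.07],0,1],[[0.65,0,-0.07],0,1]]'
python3 -c "
from h import *
print(delta(540,13,11.5))
cv2.imwrite('pics/a7.png',cams.get_image('scene')[150:310,180:400].repeat(3,0).repeat(3,1))"
```

```text
clock: 10.15
eef_pos: [533.7, 10.4, 94.6]
tool_rot: [0.893, 1.568, -2.22]
force: [-0.4, 0.3, -1.1]
width: 63.1
clock: 10.65
eef_pos: [536.3, 13.4, 29.4]
tool_rot: [-0.065, 1.564, 3.107]
force: [-0.1, -0.1, -0.7]
width: 63.0
(array([ 0.178,  0.006, -0.038]), array([536.3,  13.4,  29.4]), array([-0.065,  1.564,  3.107]), [[-0.007, 0.031, -0.999], [0.0, -1.0, -0.031], [-1.0, -0.0, 0.007]])
```

View pics/a7.png

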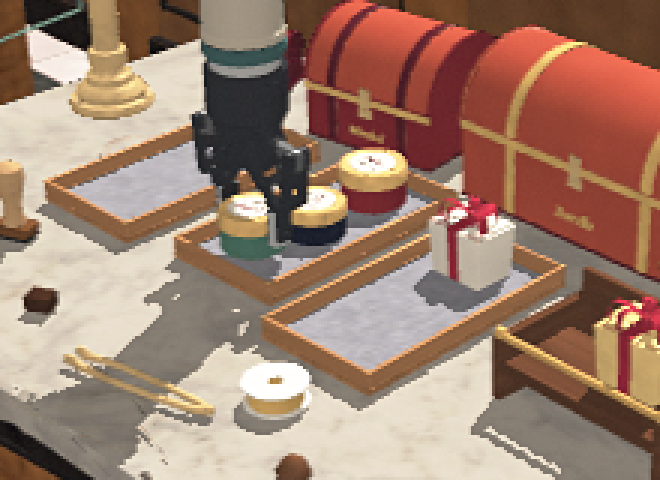

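```bash
python3 -m creep '[[[0.06,0,-0.04],0,1],[[0.14,0,-0.04],0,1],[[0.19,0,-0.04],0,1],[[0.19,0,-0.04],0,1],[[0.19,0,-0.04],0,1]]'; python3 -c "
from h import *
print(delta(540,13,9))"
```

```text
clock: 11.2
eef_pos: [542.2, 13.0, 11.5]
tool_rot: [0.033, 1.567, -3.078]
force: [0.1, 0.4, 2.6]
width: 62.7
(array([ 0.025, -0.   ,  0.022]), array([542.2,  13. ,  11.5]), array([ 0.033,  1.567, -3.078]), [[-0.004, 0.031, -1.0], [-0.0, -1.0, -0.031], [-1.0, 0.0, 0.004]])
```

Force +2.6 N shows it has touched the floor. Releasing.

```bash
python3 -m creep '[[[0.01,0,0.01],0,1],[[0.01,0,0.01],0,0.1],[[0.01,0,0.01],0,0.1],[[0.01,0,0.01],0,0.1],[[0.01,0,0.01],0,0.1],[[0.01,0,0.01],0,0.1]]'
python3 -m creep '[[[-0.2,0,0],0,0.1],[[-0.5,0,0],0,0.1],[[-0.9,0,0],0,0.1],[[-0.9,0,0],0,0]]'
python3 -c "
from h import *
print(delta(404,-176,100))
cv2.imwrite('pics/a8.png',cams.get_image('scene')[150:310,180:400].repeat(3,0).repeat(3,1))"
```

```text
clock: 11.8
eef_pos: [540.9, 12.9, 10.2]
tool_rot: [0.137, 1.567, -2.973]
force: [-0.4, -0.0, 0.4]
width: 76.9
clock: 12.2
eef_pos: [544.3, 12.1, 104.4]
tool_rot: [2.771, 1.567, -0.339]
force: [1.1, -0.3, 0.8]
width: 85.3
(array([0.041, 1.837, 1.461]), array([544.3,  12.1, 104.4]), array([ 2.771,  1.567, -0.339]), [[0.004, 0.031, -1.0], [-0.001, -1.0, -0.031], [-1.0, 0.001, -0.004]])
```

View pics/a8.png

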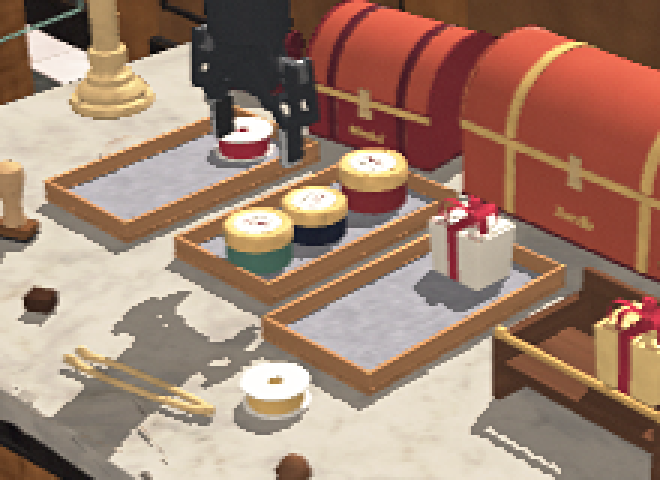

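All three tins stand in the middle tray: green at crop (258,240), navy at (314,215) and red at (373,180). Next is the spool at (275,390).

```bash
python3 -m creep '[[[0,0.45,0.4],0,0],[[0,0.95,0.75],0,0],[[0,0.95,0.75],0,0]]'; python3 -m creep '[[[0.1,0.45,0.35],0,0],[[0.2,0.92,0.72],0,0],[[0.4,0.92,0.72],0,0],[[0.4,0.92,0.72],0,0],[[0.4,0.92,0.72],0,0]]'
python3 -c "
from h import *
print(delta(404,-176,0))
cv2.imwrite('pics/a9.png',cams.get_image('scene')[220:320,200:340].repeat(4,0).repeat(4,1))"
```

```text
clock: 12.55
eef_pos: [465.6, -87.6, 100.2]
tool_rot: [0.264, 1.563, -2.851]
force: [0.6, 0.4, 0.4]
width: 85.5
clock: 13.05
eef_pos: [399.6, -178.1, 60.4]
tool_rot: [-0.224, 1.565, 2.947]
force: [1.1, 0.1, -0.8]
width: 85.5
(array([ 0.604, -0.019, -0.048]), array([ 399.6, -178.1,   60.4]), array([-0.224,  1.565,  2.947]), [[-0.006, 0.03, -1.0], [0.001, -1.0, -0.03], [-1.0, -0.001, 0.006]])
```

View pics/a9.png

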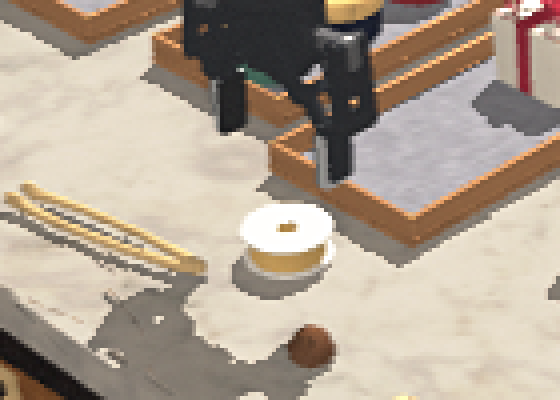

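```bash
python3 -m creep '[[[0.25,-0.01,-0.03],0,0],[[0.5,-0.01,-0.03],0,0],[[0.58,-0.01,-0.03],0,0],[[0.58,-0.01,-0.03],0,0],[[0.58,-0.01,-0.03],0,0]]'
python3 -c "
from h import *
print(delta(404,-176,0))
cv2.imwrite('pics/b1.png',cams.get_image('scene')[220:320,200:340].repeat(4,0).repeat(4,1))"
```

```text
clock: 13.6
eef_pos: [403.9, -176.6, 3.3]
tool_rot: [0.194, 1.567, -2.914]
force: [0.5, -0.3, -1.7]
width: 85.1
(array([ 0.033, -0.006, -0.002]), array([ 403.9, -176.6,    3.3]), array([ 0.194,  1.567, -2.914]), [[-0.003, 0.034, -0.999], [-0.001, -0.999, -0.034], [-1.0, 0.001, 0.003]])
```

View pics/b1.png

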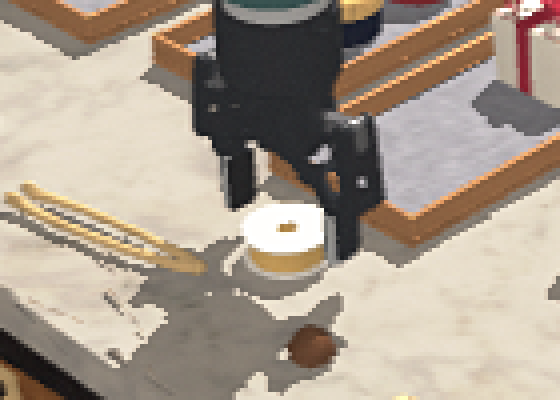

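```bash
python3 -m creep '[[[0.04,0,0],0,0],[[0.04,0,0],0,0],[[0.04,0,0],0,0.3],[[0.04,0,0],0,0.3],[[0.04,0,0],0,1],[[0.04,0,0],0,1],[[0.04,0,0],0,1],[[0.04,0,0],0,1],[[0.04,0,0],0,1],[[0.04,0,0],0,1]]'
python3 -m creep '[[[-0.3,0,0],0,1],[[-0.6,0,0],0,1],[[-1,0,0],0,1],[[-1,0,0],0,1]]'
python3 -c "
from h import *
print(delta(560,199,100))
cv2.imwrite('pics/b2.png',cams.get_image('scene')[180:320,200:360].repeat(4,0).repeat(4,1))"
```

```text
clock: 14.65
eef_pos: [403.4, -177.7, 0.2]
tool_rot: [-0.042, 1.567, 3.13]
force: [-0.8, 1.5, 8.4]
width: 54.0
clock: 15.05
eef_pos: [405.6, -179.1, 102.9]
tool_rot: [1.717, 1.567, -1.393]
force: [0.4, -0.6, -0.8]
width: 53.7
(array([ 0.017, -3.73 , -1.662]), array([ 405.6, -179.1,  102.9]), array([ 1.717,  1.567, -1.393]), [[0.001, 0.031, -1.0], [-0.004, -1.0, -0.031], [-1.0, 0.004, -0.001]])
```

View pics/b2.png

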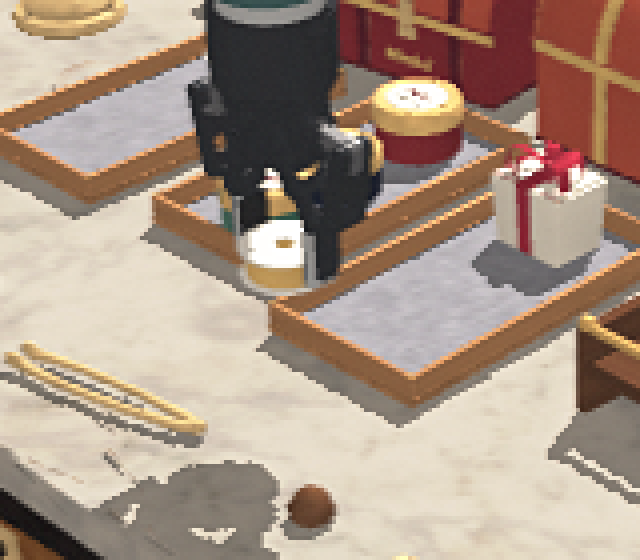

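The spool is held flat at crop (280,255). Carrying it to the left tray.

```bash
python3 -m creep '[[[0,-0.45,-0.2],0,1],[[0,-0.95,-0.4],0,1],[[0,-0.95,-0.4],0,1]]'; python3 -m creep '[[[0,-0.45,-0.2],0,1],[[0,-0.95,-0.4],0,1],[[0,-0.95,-0.4],0,1]]';python3 -m creep '[[[0,-0.45,-0.2],0,1],[[0,-0.95,-0.4],0,1],[[0,-0.95,-0.4],0,1]]';python3 -m creep '[[[0,-0.45,-0.2],0,1],[[0,-0.9,-0.46],0,1],[[0,-0.9,-0.46],0,1],[[0,-0.9,-0.46],0,1],[[0,-0.9,-0.46],0,1]]'
python3 -c "
from h import *
print(delta(563,199,6))"
```

```text
clock: 15.4
eef_pos: [441.8, -73.7, 97.6]
tool_rot: [-0.658, 1.561, 2.526]
force: [0.1, -0.9, -0.3]
width: 53.9
clock: 15.7
eef_pos: [478.7, 22.2, 97.2]
tool_rot: [-0.563, 1.563, 2.621]
force: [0.0, -0.1, -1.0]
width: 53.8
clock: 16.0
eef_pos: [515.7, 118.2, 97.0]
tool_rot: [-0.574, 1.564, 2.609]
force: [-0.0, 0.1, -0.3]
width: 53.8
clock: 16.5
eef_pos: [557.1, 200.0, 97.9]
tool_rot: [0.192, 1.564, -2.921]
force: [-0.7, -1.0, -1.1]
width: 54.1
(array([ 0.919,  0.011, -0.065]), array([557.1, 200. ,  97.9]), array([ 0.192,  1.564, -2.921]), [[-0.007, 0.029, -1.0], [-0.002, -1.0, -0.029], [-1.0, 0.001, 0.007]])
```

```bash
python3 -m creep '[[[0.25,0.01,-0.03],0,1],[[0.5,0.01,-0.03],0,1],[[0.75,0.01,-0.03],0,1],[[0.75,0.01,-0.03],0,1],[[0.75,0.01,-0.03],0,1]]'
python3 -c "
from h import *
print(delta(563,199,6))
cv2.imwrite('pics/b3.png',cams.get_image('scene')[150:290,160:360].repeat(3,0).repeat(3,1))"
```

```text
clock: 17.0
eef_pos: [560.5, 199.5, 24.0]
tool_rot: [0.161, 1.565, -2.952]
force: [-0.6, -0.3, 0.1]
width: 54.3
(array([ 0.18 ,  0.006, -0.026]), array([560.5, 199.5,  24. ]), array([ 0.161,  1.565, -2.952]), [[-0.006, 0.029, -1.0], [-0.001, -1.0, -0.029], [-1.0, 0.001, 0.006]])
```

View pics/b3.png

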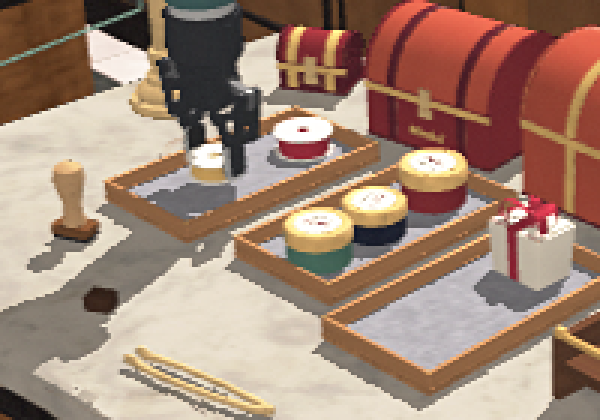

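The spool is over the left tray at crop (212,165). Lowering it.

```bash
python3 -m creep '[[[0.08,0,0],0,1],[[0.16,0,0],0,1],[[0.18,0,0],0,1],[[0.18,0,0],0,1],[[0.18,0,0],0,1]]'; python3 -c "
from h import *
print(delta(563,199,6)[:2],readout.read_state()['force'])"
```

```text
clock: 17.55
eef_pos: [560.6, 201.4, 5.7]
tool_rot: [0.015, 1.566, -3.095]
force: [0.5, 0.6, -0.6]
width: 54.0
(array([-0.003,  0.025, -0.023]), array([560.6, 201.4,   5.7])) [ 0.51449888  0.64722645 -0.64213028]
```

```bash
python3 -m creep '[[[0.02,0,0],0,1],[[0.02,0,0],0,1],[[0.02,0,0],0,1]]'; python3 -m creep '[[[0,0,0],0,1],[[0,0,0],0,0.2],[[0,0,0],0,0.2],[[0,0,0],0,0.2],[[0,0,0],0,0.2],[[0,0,0],0,0.2],[[0,0,0],0,0.2]]'; python3 -m creep '[[[-0.2,0,0],0,0.2],[[-0.5,0,0],0,0.2],[[-1,0,0],0,0.2],[[-1,0,0],0,0]]'; python3 -c "
from h import *
print(delta(586,-411,150)[:2])
cv2.imwrite('pics/b4.png',cams.get_image('scene')[150:290,160:360].repeat(3,0).repeat(3,1))"
```

```text
clock: 17.85
eef_pos: [560.8, 201.4, 5.3]
tool_rot: [-0.221, 1.566, 2.952]
force: [-3.5, 0.3, 12.1]
width: 53.9
clock: 18.55
eef_pos: [560.5, 201.3, 3.6]
tool_rot: [0.033, 1.566, -3.078]
force: [-0.2, 1.0, 0.2]
width: 68.3
clock: 18.95
eef_pos: [565.3, 201.2, 109.4]
tool_rot: [-2.861, 1.565, 0.312]
force: [1.8, -0.2, -0.3]
width: 80.6
(array([-0.415,  6.124, -0.02 ]), array([565.3, 201.2, 109.4]))
```

View pics/b4.png

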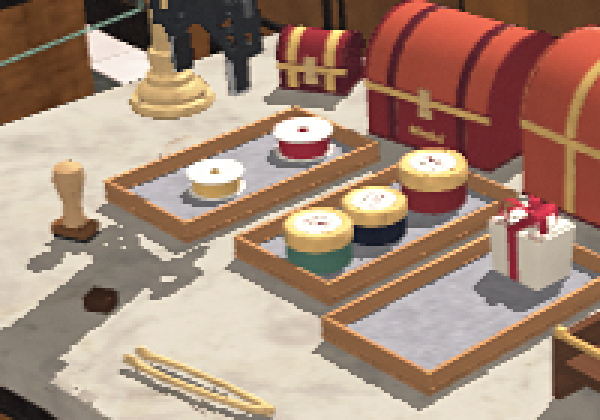

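The gold spool lies flat in the left tray at crop (216,177). Last is the ballotin.

```bash
python3 -m creep '[[[-0.3,0.4,0],0.05,0],[[-0.55,0.9,0],0.05,0],[[-0.55,1,0],0.05,0]]'; for i in 1; do :; done; python3 -m creep '[[[0,0.5,0],0,0],[[0,1,0],0,0],[[0,1,0],0,0]]'; python3 -m creep '[[[0,0.5,0],0,0],[[0,1,0],0,0],[[0,1,0],0,0]]'; python3 -m creep '[[[0,0.5,0],0,0],[[0,1,0],0,0],[[0,1,0],0,0]]'; python3 -m creep '[[[0,0.5,0],0,0],[[0,1,0],0,0],[[0,1,0],0,0]]'; python3 -m creep '[[[0,0.5,0],0,0],[[0,1,0],0,0],[[0,1,0],0,0],[[0,1,0],0,0],[[0,1,0],0,0]]';python3 -c "
from h import *
print(delta(586,-411,66))
t=cams.get_image('top')
cv2.imwrite('pics/b5.png',t[150:300,320:470].repeat(4,0).repeat(4,1))
cv2.imwrite('pics/b5s.png',cams.get_image('scene')[180:320,320:480].repeat(4,0).repeat(4,1))"
```

```text
clock: 19.3
eef_pos: [565.7, 95.6, 161.1]
tool_rot: [1.392, 1.568, -1.764]
force: [-0.8, -0.7, -0.3]
width: 85.3
clock: 19.6
eef_pos: [562.8, -7.8, 159.1]
tool_rot: [0.936, 1.564, -2.226]
force: [-0.3, -0.6, 0.5]
width: 85.4
clock: 19.9
eef_pos: [561.5, -107.8, 159.1]
tool_rot: [1.001, 1.563, -2.16]
force: [-1.3, -0.6, 0.4]
width: 85.3
clock: 20.2
eef_pos: [560.0, -207.8, 159.1]
tool_rot: [0.998, 1.562, -2.163]
force: [-0.4, -0.4, 0.1]
width: 84.9
clock: 20.5
eef_pos: [558.3, -307.6, 158.9]
tool_rot: [0.922, 1.561, -2.238]
force: [-0.5, -0.3, 0.8]
width: 85.5
clock: 21.0
eef_pos: [560.9, -396.4, 157.7]
tool_rot: [-0.391, 1.565, 2.743]
force: [-0.3, 0.6, -0.3]
width: 85.4
(array([ 0.915,  0.146, -0.257]), array([ 560.9, -396.4,  157.7]), array([-0.391,  1.565,  2.743]), [[-0.006, -0.007, -1.0], [0.002, -1.0, 0.007], [-1.0, -0.002, 0.006]])
```

View pics/b5s.png

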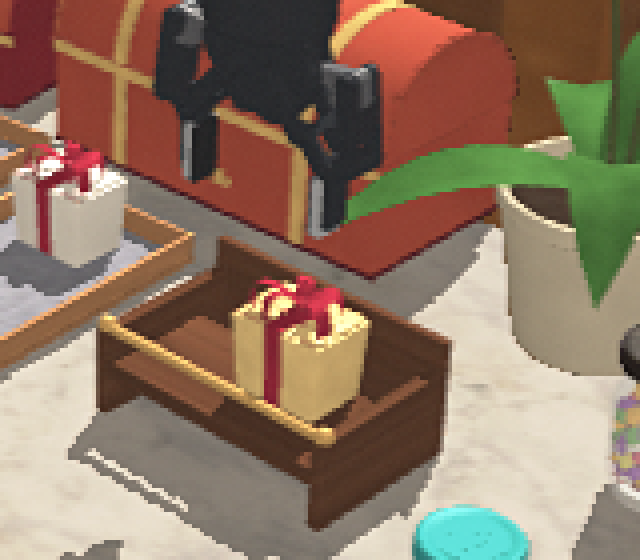

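```bash
python3 -c "
from h import *
s=cv2.imread('pics/b5s.png')[::4,::4]
cv2.imwrite('pics/b6.png',cv2.resize(s[60:120,20:120],None,fx=8,fy=8,interpolation=cv2.INTER_CUBIC))
for X in [(561,-378,92),(561,-444,92),(611,-444,92),(611,-378,92),(561,-411,40),(554,-386,92),(554,-436,92),(618,-436,92),(618,-386,92),(554,-386,40),(554,-436,40),(618,-436,40)]:
    u,v=proj('scene',X);print(X,round((u-340)*8),round((v-240)*8))
"
```

```text
(561, -378, 92) 294 140
(561, -444, 92) 469 225
(611, -444, 92) 579 160
(611, -378, 92) 405 79
(561, -411, 40) 373 332
(554, -386, 92) 299 159
(554, -436, 92) 431 224
(618, -436, 92) 572 141
(618, -386, 92) 440 80
(554, -386, 40) 293 309
(554, -436, 40) 423 376
(618, -436, 40) 561 290
```

View pics/b6.png

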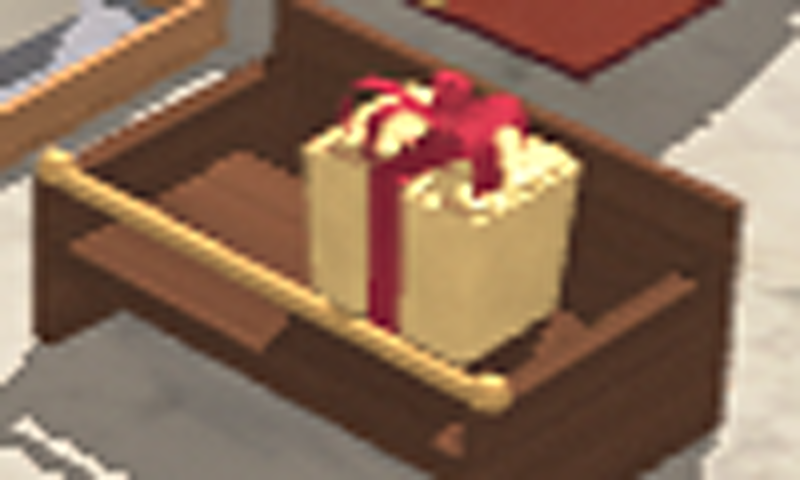

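View pics/b5.png

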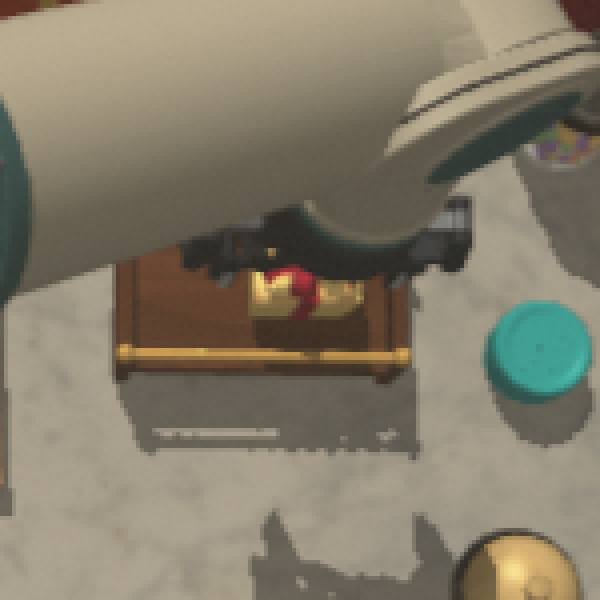

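The box front measures about 62–64 mm along the rail in both views, which disagrees with the stated 50 mm along own x. Either way, jaws along the rail (85 mm open) clear it by about 10 mm per side. I'll align over (586,-412), come partway down and check.

```bash
python3 -m creep '[[[0,0.15,-0.25],0,0],[[0.2,0.15,-0.25],0,0],[[0.4,0.15,-0.25],0,0],[[0.4,0.15,-0.25],0,0],[[0.4,0.15,-0.25],0,0]]';python3 -c "
from h import *
print(delta(586,-412,58))
t=cams.get_image('top')
cv2.imwrite('pics/b7.png',cv2.resize(cams.get_image('scene')[220:320,330:450],None,fx=6,fy=6,interpolation=cv2.INTER_CUBIC))"
```

```text
clock: 21.6
eef_pos: [585.6, -412.6, 118.8]
tool_rot: [-0.057, 1.565, 3.078]
force: [0.5, 0.2, 0.8]
width: 85.6
(array([ 0.608, -0.005, -0.007]), array([ 585.6, -412.6,  118.8]), array([-0.057,  1.565,  3.078]), [[-0.005, -0.007, -1.0], [0.0, -1.0, 0.007], [-1.0, -0.0, 0.005]])
```

View pics/b7.png

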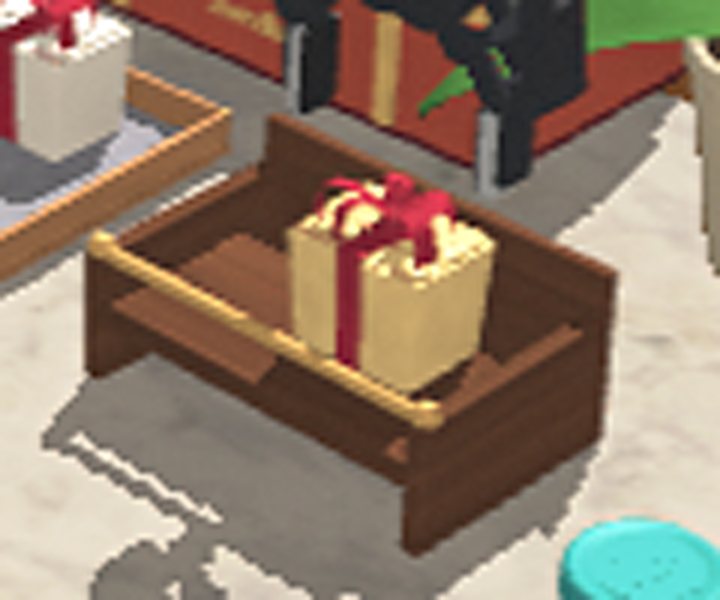

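The finger tips straddle the box: their midpoint (392,150) projects straight down onto the box-top centre at about (391,238). Descending.

```bash
python3 -m creep '[[[0.1,0,0],0,0],[[0.2,0,0],0,0],[[0.3,0,0],0,0],[[0.4,0,0],0,0],[[0.4,0,0],0,0],[[0.4,0,0],0,0]]';python3 -c "
from h import *
print(delta(586,-412,58)[:2])
cv2.imwrite('pics/b8.png',cv2.resize(cams.get_image('scene')[220:320,330:450],None,fx=6,fy=6,interpolation=cv2.INTER_CUBIC))"
```

```text
clock: 22.3
eef_pos: [584.7, -413.8, 78.2]
tool_rot: [0.003, 1.565, 3.137]
force: [0.2, 0.5, 0.5]
width: 85.7
(array([ 0.202, -0.018, -0.014]), array([ 584.7, -413.8,   78.2]))
```

View pics/b8.png

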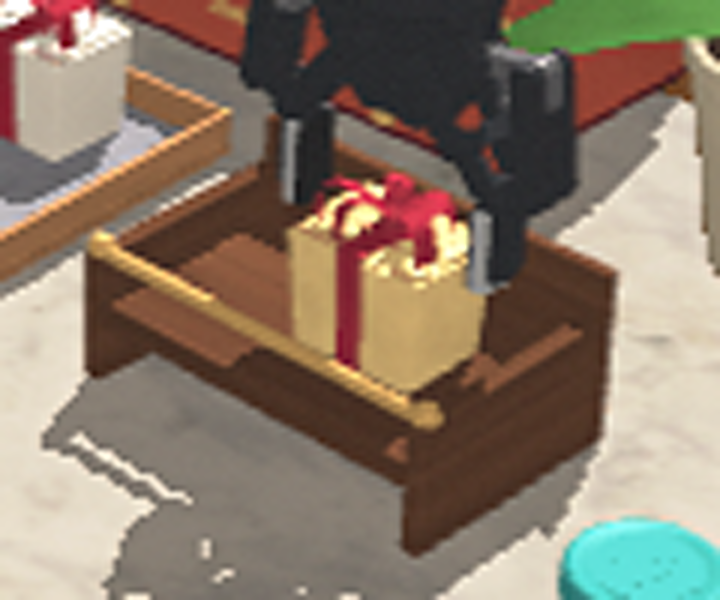

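The fingers are on either side of the box and free of contact. Lowering 20 mm more, then gripping.

```bash
python3 -m creep '[[[0.1,0,-0.01],0,0],[[0.2,0,-0.01],0,0],[[0.2,0,-0.01],0,0],[[0.2,0,-0.01],0,0],[[0.2,0,-0.01],0,1],[[0.2,0,-0.01],0,1],[[0.2,0,-0.01],0,1],[[0.2,0,-0.01],0,1],[[0.2,0,-0.01],0,1],[[0.2,0,-0.01],0,1],[[0.2,0,-0.01],0,1],[[0.2,0,-0.01],0,1]]';python3 -m creep '[[[-0.1,0,0],0,1],[[-0.3,0,0],0,1],[[-0.5,0,0],0,1],[[-0.5,0,0],0,1]]';python3 -c "
from h import *
print(delta(583-30,-157,58)[:2])
cv2.imwrite('pics/b9.png',cv2.resize(cams.get_image('scene')[200:320,330:450],None,fx=5,fy=5,interpolation=cv2.INTER_CUBIC))"
```

```text
clock: 23.55
eef_pos: [586.4, -414.1, 59.5]
tool_rot: [0.263, 1.567, -2.887]
force: [0.0, 0.0, 5.4]
width: 63.3
clock: 23.95
eef_pos: [587.5, -415.7, 112.9]
tool_rot: [1.476, 1.566, -1.673]
force: [-0.2, -0.5, -0.8]
width: 62.9
(array([ 0.537, -2.587,  0.365]), array([ 587.5, -415.7,  112.9]))
```

View pics/b9.png

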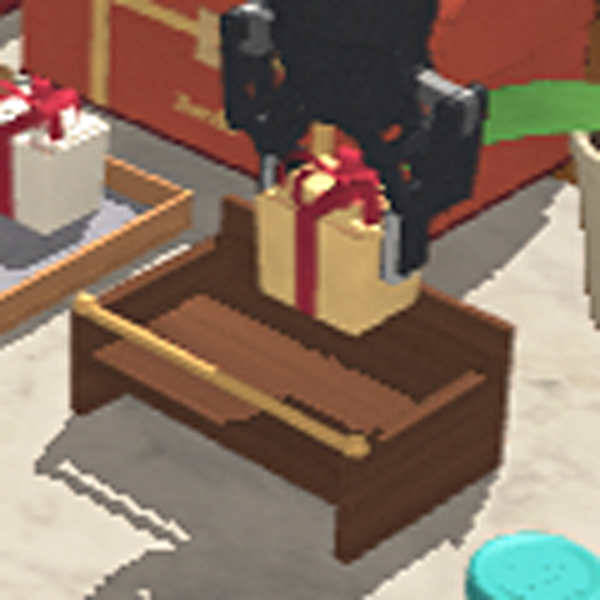

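The ballotin is held upright, clear of rail and panel, with width 63, so the 64 mm side does lie along the rail. Carrying it to the right-hand tray.

```bash
python3 -m creep '[[[-0.2,-0.2,0],0,1],[[-0.25,-0.5,0.1],0,1],[[-0.25,-0.9,0.15],-0.05,1],[[-0.25,-0.9,0.15],-0.05,1]]';python3 -m creep '[[[0,-0.4,0.1],0,1],[[0,-0.9,0.15],0,1],[[0,-0.9,0.15],0,1]]';python3 -m creep '[[[0,-0.4,0.06],0,1],[[0,-0.77,0.14],0,1],[[0,-0.77,0.14],0,1],[[0,-0.77,0.14],0,1],[[0,-0.77,0.14],0,1]]';python3 -c "
from h import *
print(delta(543,-158,25))"
```

```text
clock: 24.4
eef_pos: [572.4, -315.3, 132.1]
tool_rot: [-0.935, 1.56, 2.245]
force: [0.6, 1.0, -1.7]
width: 63.4
clock: 24.7
eef_pos: [553.7, -224.1, 131.7]
tool_rot: [-0.859, 1.557, 2.322]
force: [1.5, 0.7, -1.7]
width: 63.0
clock: 25.2
eef_pos: [538.0, -158.8, 133.9]
tool_rot: [0.253, 1.566, -2.858]
force: [-0.1, -0.3, -1.1]
width: 63.6
(array([ 1.089, -0.008, -0.056]), array([ 538. , -158.8,  133.9]), array([ 0.253,  1.566, -2.858]), [[-0.005, 0.031, -1.0], [-0.001, -1.0, -0.031], [-1.0, 0.001, 0.005]])
```

```bash
python3 -m creep '[[[0.3,0,-0.03],0,1],[[0.6,0,-0.03],0,1],[[0.9,0,-0.03],0,1],[[0.9,0,-0.03],0,1],[[0.9,0,-0.03],0,1]]';python3 -c "
from h import *
print(delta(543,-158,25))
cv2.imwrite('pics/d1.png',cv2.resize(cams.get_image('scene')[190:310,250:400],None,fx=5,fy=5,interpolation=cv2.INTER_CUBIC))"
```

```text
clock: 25.7
eef_pos: [540.2, -159.2, 44.1]
tool_rot: [0.167, 1.565, -2.945]
force: [0.7, -0.6, -1.6]
width: 63.3
(array([ 0.191, -0.011, -0.03 ]), array([ 540.2, -159.2,   44.1]), array([ 0.167,  1.565, -2.945]), [[-0.005, 0.029, -1.0], [-0.001, -1.0, -0.029], [-1.0, 0.001, 0.005]])
```

View pics/d1.png

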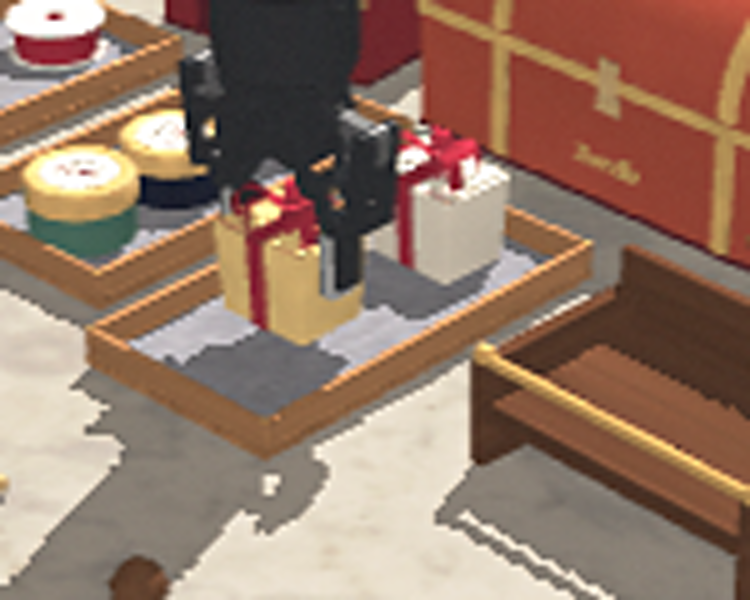

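The box is over the tray at crop (290,280), well clear of the white one. Lowering slowly until it touches.

```bash
python3 -m creep '[[[0.1,0,-0.02],0,1],[[0.17,0,-0.02],0,1],[[0.19,0,-0.02],0,1],[[0.19,0,-0.02],0,1],[[0.19,0,-0.02],0,1]]'
```

```text
clock: 26.25
eef_pos: [542.3, -157.6, 25.0]
tool_rot: [0.05, 1.566, -3.061]
force: [-0.0, 0.5, -1.2]
width: 63.2
```

```bash
python3 -m creep '[[[0.01,0,0],0,1],[[0.02,0,0],0,1],[[0.02,0,0],0,1]]'
```

```text
clock: 26.55
eef_pos: [542.5, -157.6, 24.4]
tool_rot: [-0.157, 1.567, 3.016]
force: [-2.8, 2.1, 11.6]
width: 63.1
```

It has touched down, at 11.6 N. Releasing and retreating.

```bash
python3 -m creep '[[[-0.01,0,0],0,1],[[-0.01,0,0],0,0.1],[[-0.01,0,0],0,0.1],[[-0.01,0,0],0,0.1],[[-0.01,0,0],0,0.1],[[-0.01,0,0],0,0.1],[[-0.01,0,0],0,0.1]]';python3 -m creep '[[[-0.2,0,0],0,0.1],[[-0.5,0,0],0,0.1],[[-1,0,0],0,0.1],[[-1,0,0],0,0]]';python3 -m creep '[[[-0.5,0.5,0],0,0],[[-0.9,1,0.5],0,0],[[-0.9,1,0.5],0,0]]';python3 -m creep '[[[0,0.5,0.2],0,0],[[0,1,0.4],0,0],[[0,1,0.5],0,0]]';python3 -m creep '[[[0,0.5,0.2],0,0],[[0,1,0.5],0,0],[[0,1,0.5],0,0],[[0,1,0.5],0,0],[[0,1,0.5],0,0]]'
python3 - <<'E'
from h import *
t=cams.get_image('top');s=cams.get_image('scene')
cv2.imwrite('pics/e1.png',cv2.resize(t[150:345,110:370],None,fx=3,fy=3,interpolation=cv2.INTER_CUBIC))
cv2.imwrite('pics/e2.png',cv2.resize(s[160:320,170:390],None,fx=3.5,fy=3.5,interpolation=cv2.INTER_CUBIC))
H,S,V=cv2.split(cv2.cvtColor(t,cv2.COLOR_BGR2HSV))
gold=((H>12)&(H<35)&(S>110)&(V>130)).astype(np.uint8)*255
white=((S<40)&(V>185)).astype(np.uint8)*255
for nm,m,box,z in [("shown tin",gold,(205,160,242,195),47),("sp_shown",white,(138,172,172,203),29),("small",gold,(205,196,245,226),41),("large",gold,(205,226,245,255),45),("spool",white,(138,205,172,250),25)]:
    e=cv2.fitEllipse(cv2.convexHull(blob(m,box)));print(nm,np.round(e[0],1),ray("top",*e[0],z).round(0))
E
```

```text
clock: 27.25
eef_pos: [542.2, -157.5, 23.8]
tool_rot: [0.019, 1.566, -3.091]
force: [0.0, -0.3, 0.6]
width: 76.9
clock: 27.65
eef_pos: [545.9, -159.9, 129.2]
tool_rot: [2.334, 1.565, -0.777]
force: [0.7, -0.8, 0.0]
width: 85.5
clock: 27.95
eef_pos: [495.8, -260.1, 215.0]
tool_rot: [0.154, 1.566, -2.955]
force: [0.9, -0.2, 0.2]
width: 85.2
clock: 28.25
eef_pos: [446.2, -367.2, 215.3]
tool_rot: [0.869, 1.563, -2.248]
force: [-0.8, 0.0, -0.9]
width: 85.7
clock: 28.75
eef_pos: [403.6, -460.2, 213.9]
tool_rot: [-0.515, 1.566, 2.659]
force: [0.6, 0.4, -0.2]
width: 85.3
shown tin [221.9 177.3] [699.  26.  47.]
sp_shown [153.5 185.8] [681. 206.  29.]
small [225.3 209.9] [614.  14.  41.]Traceback (most recent call last):
  File "<stdin>", line 9, in <module>
  File "h.py", line 13, in blob
    return max(cs,key=cv2.contourArea)
ValueError: max() iterable argument is empty
```

View pics/e1.png

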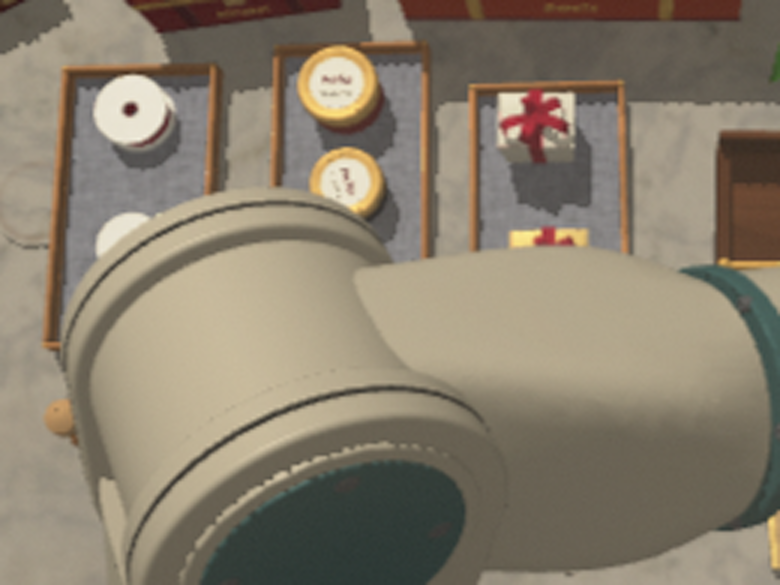

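View pics/e2.png

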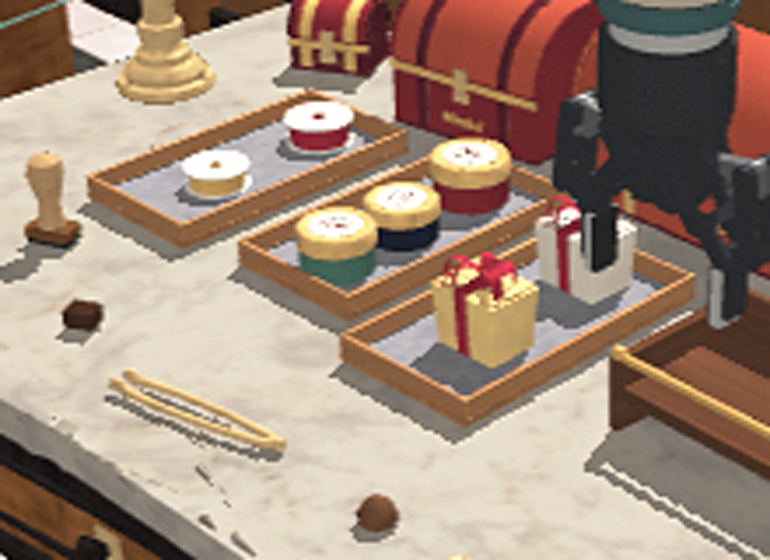

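All four stand in their trays. In the scene crop: spool (217,175), green tin (337,245), navy tin (401,215) and gold ballotin (485,315). The shown tin and spool measure the same as before, and the white ballotin looks in place. The arm is clear, so I'm handing in.

```bash
python3 -c "
from cell import order,readout
print(order.finish_job(),readout.read_state()['clock'])"
```

```text
the job is handed in; nothing more can be done
the job is handed in; nothing more can be done
```

All four strays are in their trays, and I handed the job in at about 29 s of robot time. The navy and green tins stand beside the red tin, the gold-ribbon spool lies flat by the red spool, and the gold ballotin was lifted over the rail and set down by the white one.

**Last checks:**
- **Strays:** in the last scene picture all four are upright or flat inside their trays.
- **Pieces already there:** the red tin and red spool measured within 1 mm of their first positions. The white ballotin was checked only by eye, partly behind a finger in the scene picture, and it looked in place.
- **Arm:** it ended clear of everything, about 214 mm above the counter. The highest force read was about 12 N, at touchdown.

**What failed or disagreed:**
- **Last measurement script:** it stopped early because the arm hid the green tin from the top camera. The final positions of the green tin, the placed spool and the gold ballotin were confirmed only by eye.
- **Ballotin's sides:** both camera views and the grip (63 mm) showed its 64 mm side parallel to the rail, where the description says the 50 mm side. I gripped it along the rail and set it down with the 64 mm side across the tray, as the white one appears to stand.

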